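# Grip the sharpening stone in its holder

### The arm

A 6-joint arm with a two-finger parallel gripper is mounted at the origin on the work surface. World frame = base frame: x ahead of the robot, y to its left, z up, the work surface at z = 0. Lengths are in m, angles in rad, forces in N, time in s.
With the tool pointing down it reaches from about 0.35 to 0.975 m from the base axis. Payload 7.1 kg.
Tool frame: the origin (TCP) lies midway between the tips of the shut fingers; the grasp point (between the pads) lies 19 mm behind it (bot.grip_point_offset is the distance from the TCP to the grasp point, in m); z points along the fingers, x is the direction in which the jaws open and shut, and the axes are right-handed (so a half turn about z gives the same grasp; the last joint's range is limited). The gripper opens to 88 mm and grips with 3 to 60 N. Pads are 20 mm wide; open, the fingers measure 115 mm over their backs; the gripper's body (75 mm by 178 mm) begins 61 mm behind the grasp point.
Start: joints at [-1.171, 0.423, 1.63, -0, 1.089, -0.019], TCP at [0.254, -0.571, 0.223] pointing down, gripper open.
Joint ranges: [-3, 3], [-0.9, 2.11], [0.09, 2.58], [-1.31, 4.45], [0.11, 2.69], [-2.54, 2.54]. Speed limits (rad/s): [2.39, 2.39, 3.01, 3.14, 3.14, 3.14].

### API

Orientations are given as a unit quaternion [w, x, y, z].
In Python, from plant import bot, claw, kin, viewer, workorder gives the robot as it stands. Calls block until the motion is done:
- bot.reach(position, orientation): joint-space move of the TCP to a pose.
- bot.line_to(position, speed=0.15, attitude=None, force_limit=None): straight line of the TCP; attitude=None keeps the orientation; speed is the mean speed in m/s. With force_limit (N) it stops when the force on the tool has changed by that much, and returns True; else False.
- bot.goto_joints(angles): joint-space move.
- claw.gripper_to(opening, strength=None): finger opening in m; strength is the grip in N (None keeps the last); returns when the fingers have stopped.
- bot.dwell(seconds).
- kin.solve_ik(position, orientation): joint angles nearest the present ones, or None.
- bot.get_obs(): the state.
- viewer.get_image(name): name is "scene" or "top" or "wrist"; returns (picture, depth): 420x560x3 uint8, blue, green, red; 420x560 float32, m along the optical axis (not along the pixel's ray), 0 where there is no reading.
- viewer.get_calibration(name): a dict with "vfov" (degrees; the focal length in pixels is half the picture's height over the tangent of half this angle, whatever the lens; pixels are square), "cx", "cy" (the principal point, pixels), "k1" (the pictures are not rectified: a ray, as slopes to the right and down, at radius r is drawn at 1 + k1 r^2 times it, then the intrinsics apply), "rvec" (rotation vector, rad) and "tvec" (3), from world to camera coordinates, as OpenCV has them; the wrist camera has in their place "hand_eye" (4x4, takes a point from camera to tool coordinates, whose origin is the TCP and whose axes are the tool frame's). Camera axes: x right, y down, z forward; pixel columns grow to the right and rows downward; lengths in m; the calibration is good to about 2 mm. A picture is of the moment at which its call begins: read the wrist's pose just before it. get_calibration takes no time and is no camera call.
A pose or a line that the arm cannot do raises bot.IKError and nothing moves.
- workorder.job_done(): hands the job in, once; it reports no verdict.
The state is a dict: "t": time; "joint_positions": joint angles; "qd": joint speeds; "effort": joint torques, N m; "tool_pos": TCP position; "orientation": TCP orientation; "contact_force": force on the tool from outside, world axes, zero at the start; "torque": the same for the moment, N m; "finger_gap": finger opening in m.
Only numpy, scipy, OpenCV 4.12 (cv2) and the standard library are available. Lean on these libraries where they do the work, as an engineer would, in place of code of your own. Each camera call takes 0.05 s, during which the arm holds its last target.

### The job

The sharpening stone lies loose on its holder because the sliding jaw is still locked too far back. Undo the wing knob, gently slide the jaw up until the stone sits snug between both jaws, and do the knob up tight again. Don't ram the stone, and leave the other things on the bench alone.

Things in the scene. Friction and masses are not known exactly. Their poses are not given: they have to be found in the camera images.
- holder: Stainless sharpening-stone holder standing firmly on the bench (it cannot move): two flat rails 376 mm long, 54 mm wide overall, tops 30 mm above the bench, on end feet 74 mm wide. Origin: on the bench under its middle; +x along the rails from the fixed-jaw end to the sliding-jaw end, z up.
- fixed_face (a point): Middle of the working face of the fixed jaw (rubber-lined, 64 mm wide, top 48 mm above the bench), 168 mm from the holder's origin towards its -x, 40 mm above the bench. Axes as the holder's: +x points from the fixed jaw towards the sliding jaw.
- jaw_face (a point): Middle of the working face of the sliding jaw (rubber-lined, 64 mm wide, 16 mm thick, top about 49 mm above the bench), 40 mm above the bench; axes as the holder's. Behind the face (holder +x) follows a flat steel plate 56 mm wide reaching 94 mm back, top about 37 mm above the bench, that carries the wing knob.
- knob_grip (a point): Middle of the wing of the black wing knob, on its upright axis, 66 mm behind the sliding jaw's face and about 50 mm above the bench. The wing is 46 mm long (this point's x), 13 mm thick (its y) and 18 mm tall (about 40 to 58 mm above the bench); below it a round flange 20 mm, 4 mm thick across sits on the plate. z up. It rides with the sliding jaw.
- knob (a joint): Turn of the wing knob, rad. Grows as it is turned clockwise seen from above (tightening). 0 = fully backed off (stop), 2.5 = end stop. From 0 to about 1.3 the jaw slides freely; from about 1.4 the clamp plate bites on the rails, stiffening as it goes, and holds firmly from about 1.65 up. It starts tight, between 1.9 and 2.1. It stays where it is left.
- jaw (a joint): Slide of the sliding jaw, m: 0 = fully back (250 mm between the faces), growing as it moves towards the fixed jaw (holder -x), up to 0.11. With the stone nipped between both jaws it reads 0.070. Unlocked it slides with about 2 N (3 to 6 N more when it pushes the stone along); it stays where it is left.
- stone_center (a point): Centre of the sharpening stone, 180 x 60 x 28 mm (its x, y, z), about 0.6 kg, grey below and tan above, lying loose and perhaps a little askew on the holder's rails between the jaws, top about 58 mm above the bench. It slides on the rails when pushed.
- long_stone: Bystander: a longer brownish stone, 210 x 70 x 25 mm, lying on the bench on the far side of the holder. Origin: centre of its underside, x along it.
- knife_center (a point): Bystander: chef's knife about 355 mm long lying flat on the bench on the robot's side of the holder; the point given is on the blade 40 mm from its heel, x from handle to point.
- pan: Bystander: open stainless rinsing pan, 162 x 176 mm (172 x 196 mm over its lip), 65 mm tall, standing past the fixed-jaw end of the holder. Origin: centre of its underside.

How it is judged:
On the way, in this order (a step that is already met when the one before it is completed fails the run):
1. the wing knob is undone (below 1.25 rad) (value of joint knob below 1.25 rad), for 0.1 s.
2. the sliding jaw has been brought up so that the jaws are less than 182.5 mm apart (x of jaw_face in the frame of fixed_face below 0.1825 m), for 0.2 s.
At the end, for the whole second after the job is handed in: The stone lies flat on the rails between the jaws (centre within 12 mm of the holder's middle line), the jaws no more than 182.5 mm apart on the 180 mm stone so that it has less than 2.5 mm play, and the wing knob is tight again (above 1.65 rad), everything at rest (value of joint knob above 1.65 rad and x of jaw_face in the frame of fixed_face below 0.1825 m and x of stone_center in the frame of fixed_face between 0.087 and 0.0935 m and y of stone_center in the frame of fixed_face between -0.012 and 0.012 m and z of stone_center in the frame of fixed_face between 0.001 and 0.007 m and angle between stone_center's own z axis and vertical below 0.04 rad and linear speed of stone below 0.01 m/s); the robot touches nothing.
It fails at once if the stone is rammed: the sliding jaw presses on it with more than 60 N (contact force between stone and jaw above 60 N).
It fails at once if another thing on the bench is moved by more than 15 mm (distance of any of long_stone, knife_center, pan from where it was at the start of the episode above 0.015 m).
It also fails if it takes over 45 s, if anything falls off the work surface, if the arm or the gripper's body presses on something with over 40 N, if the wrist force passes 120 N, or if a joint passes its speed limit or range.

## Working session

There is one attempt and no reset: what is moved stays moved. The work goes in short steps, each a Python script; the robot and the scene stay as the last script left them, time stands still between calls to the robot, and variables do not carry over. Pictures are saved under pics/ and viewed, and the job is handed in when it is done.

```bash
mkdir -p pics; ls
python3 - <<'E'
from plant import bot, claw, kin, viewer, workorder
import cv2
for n in ("scene","top","wrist"):
    im,d=viewer.get_image(n); cv2.imwrite(f"pics/{n}0.png",im); print(n,viewer.get_calibration(n),d.min(),d.max())
o=bot.get_obs(); print(o)
E
```

```text
pics
scene {'vfov': 48.76971945543487, 'cx': 280.5473020725325, 'cy': 206.60399339058992, 'k1': -0.13292221544460764, 'rvec': array([ 2.04675804,  1.39671132, -0.5641363 ]), 'tvec': array([-0.12822555, -0.36486912,  1.3260442 ])} 0.0 3.0164454
top {'vfov': 49.11065459963731, 'cx': 275.8003008188849, 'cy': 212.2071922311093, 'k1': -0.08674603861903905, 'rvec': array([ 2.18645669, -2.13921915,  0.04285488]), 'tvec': array([-0.06057996,  0.55751416,  0.95980923])} 0.0 1.8838366
wrist {'vfov': 70.1107407266606, 'cx': 277.42944954151255, 'cy': 205.34005770083078, 'k1': -0.06654389447299808, 'hand_eye': array([[ 9.99999180e-01,  8.76168162e-04, -9.34056601e-04,
        -8.25785871e-04],
       [-6.14243629e-04,  9.68114517e-01,  2.50507294e-01,
        -6.80690144e-02],
       [ 1.12376027e-03, -2.50506515e-01,  9.68114261e-01,
        -1.61803739e-01],
       [ 0.00000000e+00,  0.00000000e+00,  0.00000000e+00,
         1.00000000e+00]])} 0.0 1.3481913
{'t': 0.15, 'joint_positions': array([-1.17099650e+00,  4.23691165e-01,  1.63047519e+00,  8.45930782e-06,
        1.08858624e+00, -1.89836550e-02]), 'qd': array([ 0.00052125, -0.0029571 , -0.00218316, -0.0003223 ,  0.00034778,
        0.00062225]), 'effort': array([ 2.12502091e-03, -5.44985175e+01, -2.73919612e+01,  6.45468291e-02,
        2.04687036e-02, -7.79548509e-05]), 'tool_pos': array([ 0.25403036, -0.57059495,  0.22207954]), 'orientation': array([-3.28178258e-04,  8.38643338e-01, -5.44680654e-01, -4.78208173e-04]), 'contact_force': array([-0.43333306, -0.63669283, -0.735679  ]), 'torque': array([-0.07550369,  0.02750363,  0.0424026 ]), 'finger_gap': 0.08775567327285168}
```

View pics/top0.png

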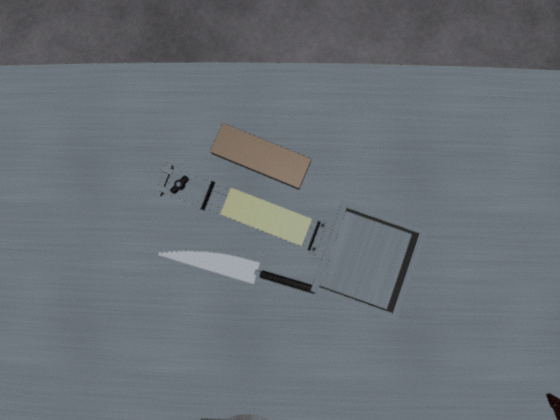

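View pics/scene0.png

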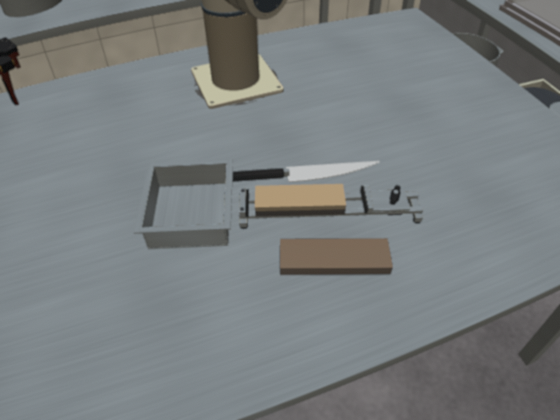

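The top view shows the knob at about (180,184), the sliding jaw pad at (208,195), the stone at (266,216) and the fixed jaw pad at (315,235). The knife is at (240,270), the long stone at (260,155) and the pan at (370,260). Next I'll turn these into positions.

```bash
cat > h.py <<'E'
from plant import bot, claw, kin, viewer, workorder
import cv2, numpy as np
from scipy.spatial.transform import Rotation as R
def K(c):
    f=210/np.tan(np.radians(c['vfov'])/2); return np.array([[f,0,c['cx']],[0,f,c['cy']],[0,0,1]])
def und(px,c):
    k=K(c); D=np.array([c['k1'],0,0,0,0])
    return cv2.undistortPoints(np.asarray(px,float).reshape(-1,1,2),k,D).reshape(-1,2)
def wxyz(q): return R.from_quat([q[1],q[2],q[3],q[0]])
def cast(px,name,z,obs=None):
    c=viewer.get_calibration(name); s=und(px,c); d=np.c_[s,np.ones(len(s))]
    if name=='wrist':
        H=c['hand_eye']; Rw=wxyz(obs['orientation']).as_matrix()
        o=Rw@H[:3,3]+obs['tool_pos']; d=d@(Rw@H[:3,:3]).T
    else:
        Rc=R.from_rotvec(c['rvec']).as_matrix(); o=-Rc.T@c['tvec']; d=d@Rc
    return o+d*((z-o[2])/d[:,2])[:,None]
def down(ang):
    # tool z down, tool x (jaw opening) at angle ang in world xy
    x=np.array([np.cos(ang),np.sin(ang),0]); z=np.array([0,0,-1.]); y=np.cross(z,x)
    q=R.from_matrix(np.c_[x,y,z]).as_quat(); return np.array([q[3],q[0],q[1],q[2]])
def blobs(mask,amin=30):
    n,l,s,c=cv2.connectedComponentsWithStats(mask.astype(np.uint8))
    out=[]
    for i in range(1,n):
        if s[i,4]>=amin:
            p=np.argwhere(l==i)[:,::-1].astype(np.float32)
            out.append((s[i,4],c[i],cv2.minAreaRect(p)))
    return out
E
python3 - <<'E'
from h import *
im=cv2.imread('pics/top0.png'); 
hsv=cv2.cvtColor(im,cv2.COLOR_BGR2HSV)
m=(hsv[...,2]<50); m[:80]=0; m[380:]=0
for b in blobs(m): print('dark',b, cast([b[1]],'top',.05)[0].round(4))
m=(hsv[...,1]>50)&(hsv[...,0]<35)&(hsv[...,2]>90); m[:80]=0;m[380:]=0
for b in blobs(m): print('tan',b, cast([b[1]],'top',.058)[0].round(4))
print(kin.solve_ik([.8,0.2,.2],down(0)))
print(wxyz(bot.get_obs()['orientation']).as_matrix().round(3))
E
```

```text
dark (np.int32(119), array([179.42016807, 184.40336134]), ((179.00001525878906, 184.50001525878906), (9.192387580871582, 20.50609588623047), 45.0)) [0.611  0.1548 0.05  ]
dark (np.int32(94), array([207.38297872, 195.28723404]), ((207.3965606689453, 195.25863647460938), (3.156820774078369, 28.782777786254883), 21.801406860351562)) [0.589  0.0945 0.05  ]
dark (np.int32(494), array([400.62145749, 264.66194332]), ((399.0383605957031, 257.85235595703125), (99.42863464355469, 46.231937408447266), 76.25094604492188)) [ 0.454  -0.3075  0.05  ]
dark (np.int32(56), array([313.875     , 235.14285714]), ((313.6712646484375, 235.376708984375), (1.9896994829177856, 28.792125701904297), 20.556041717529297)) [ 0.5107 -0.129   0.05  ]
dark (np.int32(375), array([285.288     , 280.73066667]), ((285.27984619140625, 280.7339782714844), (51.722625732421875, 7.183697700500488), 16.69924545288086)) [ 0.4161 -0.0723  0.05  ]
tan (np.int32(2951), array([260.58454761, 155.40731955]), ((260.53253173828125, 155.27810668945312), (95.29623413085938, 31.221485137939453), 22.380136489868164)) [ 0.6735 -0.0155  0.058 ]
[ 2.30547293e-01  7.48509929e-01  1.11776119e+00 -4.44089210e-16
  1.27532153e+00  2.30547293e-01]
[[ 0.407 -0.914 -0.   ]
 [-0.914 -0.407  0.001]
 [-0.001 -0.    -1.   ]]
```

Run:
```python
from h import *
claw.gripper_to(.045,20)
bot.reach([.59,.09,.22],down(np.radians(45)))
o=bot.get_obs(); im,d=viewer.get_image('wrist'); cv2.imwrite('pics/w1.png',im); np.save('w1d.npy',d)
import pickle; pickle.dump(o,open('w1.pkl','wb')); print(o['t'],o['tool_pos'],o['joint_positions'].round(2))
```

```text
3.5917 [0.59016635 0.08920188 0.22003257] [ 0.13  0.39  1.7  -0.    1.06 -0.65]
```

View pics/w1.png

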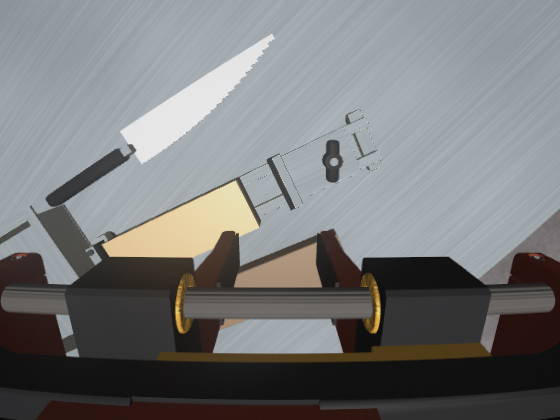

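The wrist view shows the knob at about (333,161), with its wing close to vertical in the picture, so it already lines up with the fingers. The jaw pad is at (285,182) and the near end of the stone at (248,203).

Run:
```python
from h import *
import pickle
o=pickle.load(open('w1.pkl','rb')); im=cv2.imread('pics/w1.png'); 
hsv=cv2.cvtColor(im,cv2.COLOR_BGR2HSV); m=hsv[...,2]<70; m[225:]=0
for b in blobs(m,60):
    pts=cv2.boxPoints(b[2]); print(b[0],b[1].round(1),b[2])
    P=cast(pts,'wrist',.056,o); e=[P[1]-P[0],P[2]-P[1]]; e=max(e,key=np.linalg.norm); 
    L=[np.linalg.norm(P[1]-P[0]),np.linalg.norm(P[2]-P[1])]
    for z in (.048,.058): print(z,cast([b[1]],'wrist',z,o)[0].round(4),'ang',np.degrees(np.arctan2(e[1],e[0])).round(1),'size',np.round(L,4))
d=np.load('w1d.npy'); print(d[155:168:3,325:342:3])
cv2.imwrite('pics/w1z.png',cv2.resize(im[90:240,220:400],None,fx=4,fy=4,interpolation=cv2.INTER_CUBIC))
```

```text
320 [331.5 162.1] ((332.0, 161.0), (40.0, 18.0), 90.0)
0.048 [0.6099 0.1552 0.048 ] ang -42.2 size [0.0194 0.0435]
0.058 [0.6079 0.1547 0.058 ] ang -42.2 size [0.0194 0.0435]
1256 [ 85.8 177.9] ((86.61033630371094, 177.2005157470703), (14.857112884521484, 92.33374786376953), 55.980648040771484)
0.048 [ 0.4222 -0.0562  0.048 ] ang 74.6 size [0.1164 0.0156]
0.058 [ 0.4258 -0.0504  0.058 ] ang 74.6 size [0.1164 0.0156]
218 [280.  182.7] ((280.13623046875, 183.116943359375), (55.12202453613281, 4.8809356689453125), 65.65890502929688)
0.048 [0.5858 0.0982 0.048 ] ang -20.8 size [0.0053 0.0616]
0.058 [0.5845 0.0994 0.058 ] ang -20.8 size [0.0053 0.0616]
[[0.3328567  0.32094333 0.32048064 0.32024676 0.3212276  0.320654  ]
 [0.3244095  0.32121384 0.32108915 0.32129163 0.321247   0.3205856 ]
 [0.322515   0.32170236 0.32190225 0.32142767 0.3229222  0.32224128]
 [0.32411066 0.3222777  0.3212585  0.3227289  0.32111138 0.3223958 ]
 [0.34602574 0.32459018 0.3234255  0.32274064 0.323999   0.32288685]]
```

View pics/w1z.png

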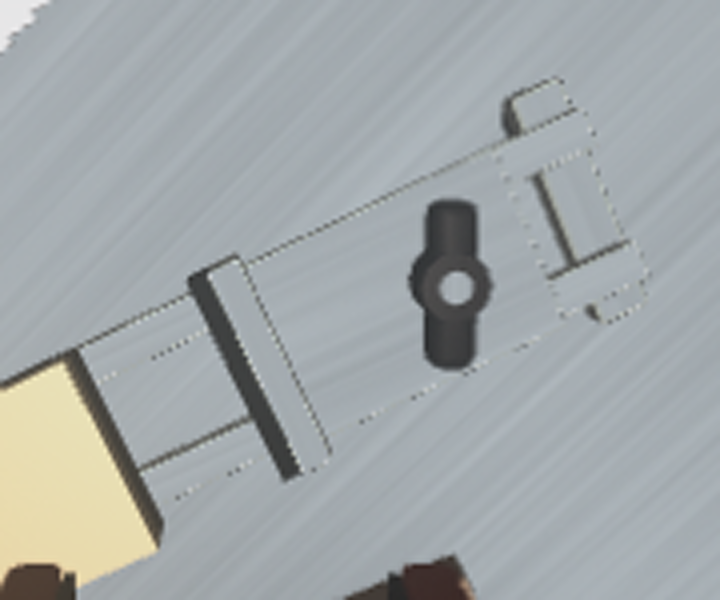

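Run:
```python
from h import *
import pickle
o=pickle.load(open('w1.pkl','rb'))
P=cast([(332.75,140),(332.25,182),(332.7,161.2)],'wrist',.057,o); print(P.round(4)); e=P[0]-P[1]
a=np.degrees(np.arctan2(e[1],e[0])); print('wing',a)
c=P[2]; yaw=np.radians(a-90 if a>0 else a+90); print(np.degrees(yaw))
bot.reach([c[0],c[1],.12],down(yaw))
o=bot.get_obs(); im,d=viewer.get_image('wrist'); cv2.imwrite('pics/w2.png',im); pickle.dump(o,open('w2.pkl','wb')); print(o['t'],o['tool_pos'],o['joint_positions'].round(3),o['contact_force'].round(1))
pickle.dump((c,yaw),open('knob.pkl','wb'))
im,d=viewer.get_image('top'); cv2.imwrite('pics/t2.png',im)
```

```text
[[0.5917 0.1717 0.057 ]
 [0.6248 0.1405 0.057 ]
 [0.6083 0.1563 0.057 ]]
wing 136.69738026993227
46.69738026993227
4.2 [0.60840759 0.15592212 0.12017067] [ 0.232  0.553  1.687 -0.     0.902 -0.583] [ 0.2 -0.3  0.6]
```

View pics/w2.png

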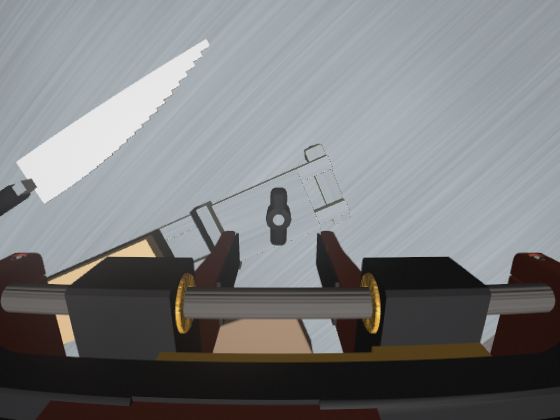

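The knob is centred between the fingers at (278,217), and its wing runs upright from row 188 to row 245. I'll refine the position, go down and grip.

Run:
```python
from h import *
import pickle
o=pickle.load(open('w2.pkl','rb')); c,yaw=pickle.load(open('knob.pkl','rb'))
P=cast([(278.5,188),(278.5,245),(278.5,216.5)],'wrist',.057,o); print(P.round(4),c)
e=P[0]-P[1]; print(np.degrees(np.arctan2(e[1],e[0])))
c=(c+P[:2].mean(0)*1)/2; print(c)
claw.gripper_to(.045,20)
hit=bot.line_to([c[0],c[1],.0445],speed=.06,force_limit=8); o=bot.get_obs()
print(hit,o['tool_pos'],o['contact_force'].round(1))
if not hit:
    claw.gripper_to(0,15); o=bot.get_obs(); print(o['finger_gap'],o['tool_pos'],o['contact_force'].round(1),o['torque'].round(2))
    claw.gripper_to(0,55); o=bot.get_obs(); print(o['finger_gap'],o['t'],o['tool_pos'],o['contact_force'].round(1),o['torque'].round(2), o['joint_positions'].round(3))
im,d=viewer.get_image('wrist'); cv2.imwrite('pics/w3.png',im)
```

```text
[[0.5913 0.1737 0.057 ]
 [0.6253 0.1418 0.057 ]
 [0.6078 0.1581 0.057 ]] [0.60831788 0.15630384 0.057     ]
136.79682344489643
[0.60829824 0.15700837 0.057     ]
False [0.60859474 0.15708315 0.04496327] [ 0.3 -0.1  0.4]
0.013106109963221708 [0.60821744 0.15692564 0.04453594] [-0.4  0.1  2.3] [-0.05 -0.04 -0.02]
0.012552589055972457 6.7417 [0.60823786 0.15699214 0.04454836] [-0.8 -1.4  1. ] [-0.16 -0.01 -0.07] [ 0.234  0.663  1.71  -0.     0.77  -0.581]
```

View pics/w3.png

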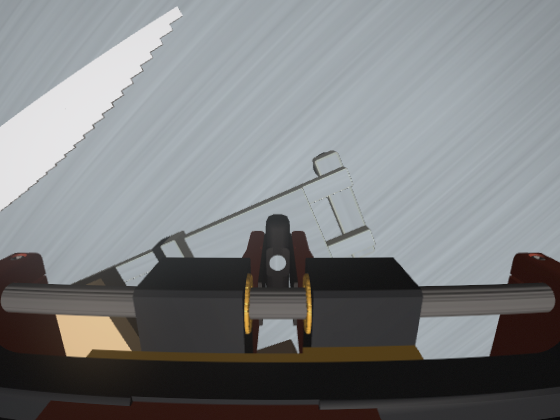

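The wing sits between the pads at (277,262) with a 13 mm gap and small side forces. Next I'll undo the knob with joint 6 alone.

Run:
```python
from h import *
q=bot.get_obs()['joint_positions'].copy()
for k in range(6):
    q[5]-=.2; bot.goto_joints(q); o=bot.get_obs()
    print(o['joint_positions'][5].round(3),o['tool_pos'].round(4),o['contact_force'].round(1),o['torque'].round(2),round(o['finger_gap'],4),o['t'])
for n in('wrist','top'):
  im,d=viewer.get_image(n); cv2.imwrite(f'pics/{n}4.png',im)
```

```text
-0.778 [0.608  0.1567 0.0446] [-1.9 -2.3  4.1] [-0.4   0.22  0.16] 0.0123 7.1
-0.978 [0.6079 0.1564 0.0446] [-3.4 -4.9  4.9] [-0.76  0.36  0.13] 0.0122 7.4083
-1.175 [0.6082 0.1571 0.0447] [-3.1 -0.4  5.2] [-0.03  0.32  0.17] 0.0128 7.7167
-1.374 [0.6083 0.1572 0.0447] [-2.7  0.1  5.3] [0.05 0.3  0.15] 0.0128 8.025
-1.573 [0.6085 0.1571 0.0447] [-2.1  0.4  5. ] [0.1  0.28 0.11] 0.0123 8.3333
-1.772 [0.6087 0.157  0.0447] [-0.6 -0.4  4.2] [-0.02  0.06  0.14] 0.0124 8.6417
```

View pics/wrist4.png

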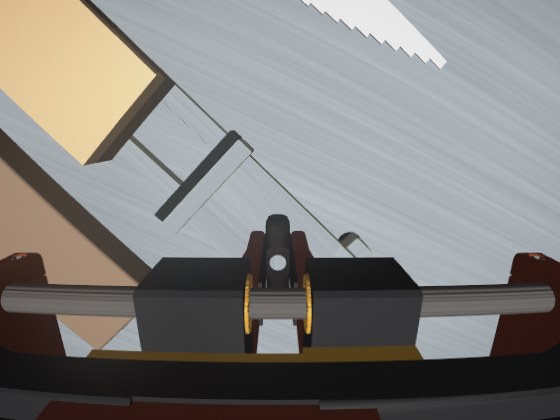

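The wing is still square in the grip at (277,262), so the knob has turned about 1.19 rad. Now I'll slide the jaw in short, force-limited steps.

Run:
```python
from h import *
a=np.radians(70.8); u=-np.array([np.cos(a),np.sin(a),0]); n=np.array([-u[1],u[0],0])
p0=bot.get_obs()['tool_pos'].copy(); 
for s in (.01,.02,.03,.04):
    hit=bot.line_to(p0+u*s,speed=.025,force_limit=15); o=bot.get_obs(); f=o['contact_force']
    print(s,hit,round((o['tool_pos']-p0)@u,4),'along',round(f@u,1),'lat',round(f@n,1),'z',f[2].round(1),o['torque'].round(2),round(o['t'],2))
    if hit: break
for nm in('wrist','top'):
  im,d=viewer.get_image(nm); cv2.imwrite(f'pics/{nm}5.png',im)
im=cv2.imread('pics/top5.png'); cv2.imwrite('pics/top5z.png',cv2.resize(im[140:280,140:340],None,fx=4,fy=4,interpolation=cv2.INTER_CUBIC))
```

```text
0.01 False 0.0106 along 1.8 lat -1.8 z 5.2 [-0.1   0.11 -0.15] 9.28
0.02 False 0.0206 along 1.3 lat -1.2 z 5.0 [-0.08  0.22 -0.11] 9.83
0.03 False 0.0307 along 0.2 lat -1.5 z 5.9 [ 0.11  0.26 -0.06] 10.38
0.04 False 0.0409 along 0.9 lat -2.1 z 5.4 [ 0.12  0.25 -0.16] 10.93
```

View pics/top5z.png

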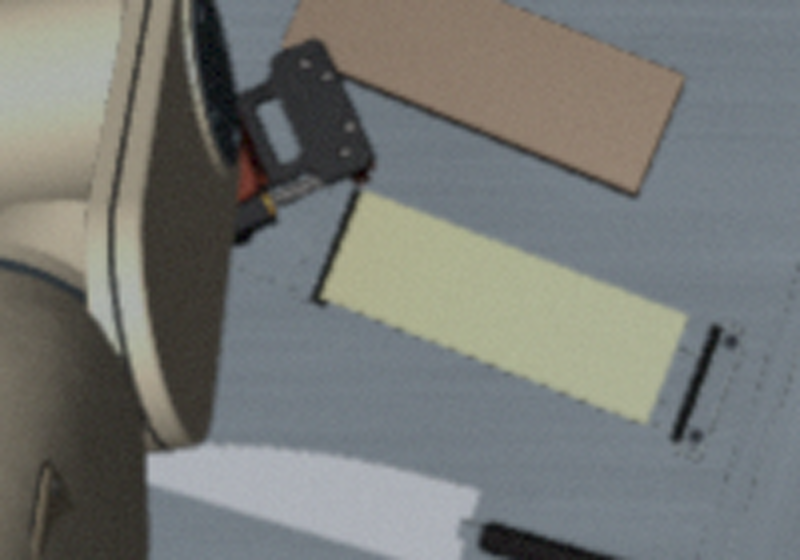

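View pics/wrist5.png

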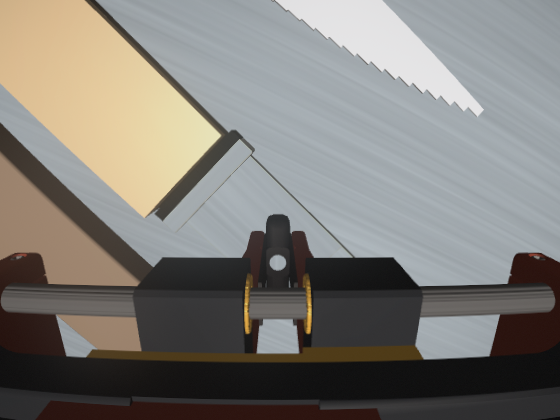

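The top view shows the jaw pad touching the stone at about (335,245) in the zoom, with about 15–20 mm left to the fixed jaw. The stone looks straight. I'll continue slowly.

Run:
```python
from h import *
a=np.radians(70.8); u=-np.array([np.cos(a),np.sin(a),0]); n=np.array([-u[1],u[0],0])
p0=bot.get_obs()['tool_pos'].copy(); f0=bot.get_obs()['contact_force']@u
for s in np.arange(.003,.031,.003):
    hit=bot.line_to(p0+u*s,speed=.012,force_limit=14); o=bot.get_obs(); f=o['contact_force']
    print(round(s,4),hit,round((o['tool_pos']-p0)@u,4),'along',round(f@u,1),'lat',round(f@n,1),'z',f[2].round(1),o['torque'].round(2),round(o['t'],2))
    if hit or abs(f@u-f0)>18: break
for nm in('wrist','top'):
  im,d=viewer.get_image(nm); cv2.imwrite(f'pics/{nm}6.png',im)
im=cv2.imread('pics/top6.png'); cv2.imwrite('pics/top6z.png',cv2.resize(im[140:280,140:340],None,fx=4,fy=4,interpolation=cv2.INTER_CUBIC))
```

```text
0.003 False 0.0029 along -4.4 lat -2.3 z 3.8 [ 1.02  0.09 -0.11] 11.51
0.006 False 0.0058 along -5.1 lat -1.6 z 4.3 [ 1.09  0.06 -0.11] 11.91
0.009 False 0.0088 along -4.2 lat -2.4 z 3.9 [ 1.04  0.08 -0.15] 12.31
0.012 False 0.0118 along -5.0 lat -2.9 z 4.2 [ 1.01  0.09 -0.12] 12.71
0.015 False 0.0148 along -5.7 lat -1.4 z 4.2 [ 1.08  0.09 -0.07] 13.11
0.018 True 0.0147 along -1.4 lat -0.9 z 2.9 [ 0.44 -0.07 -0.02] 13.36
```

View pics/top6z.png

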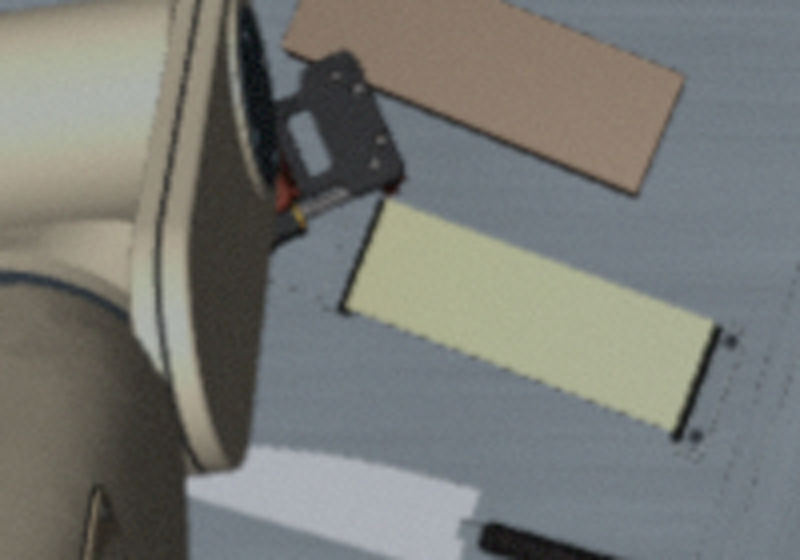

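View pics/wrist6.png

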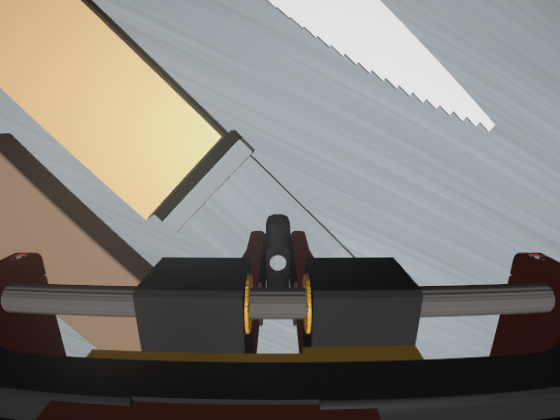

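The top view shows the stone nipped: it touches the sliding pad at (360,255) and the fixed pad at (697,380) in the zoom, and the force step agrees. I'll press lightly and tighten.

Run:
```python
from h import *
a=np.radians(70.8); u=-np.array([np.cos(a),np.sin(a),0])
p0=bot.get_obs()['tool_pos'].copy()
hit=bot.line_to(p0+u*.001,speed=.01,force_limit=8); o=bot.get_obs(); print(hit,((o['tool_pos']-p0)@u).round(4),(o['contact_force']@u).round(1))
q=o['joint_positions'].copy()
for k in range(6):
    q[5]+=.205; bot.goto_joints(q); o=bot.get_obs()
    print(o['joint_positions'][5].round(3),((o['tool_pos']-p0)@u).round(4),o['tool_pos'].round(4),(o['contact_force']@u).round(1),o['contact_force'].round(1),o['torque'].round(2),round(o['finger_gap'],4),round(o['t'],2))
im,d=viewer.get_image('wrist'); cv2.imwrite(f'pics/w7.png',im)
```

```text
True -0.0 -1.3
-1.661 -0.0003 [0.5901 0.105  0.0447] -3.9 [-1.5  4.6  3.4] [ 0.82  0.09 -0.1 ] 0.0126 13.98
-1.456 -0.0006 [0.5899 0.1053 0.0447] -5.6 [-0.7  6.1  3.5] [ 1.21  0.04 -0.13] 0.0125 14.3
-1.251 -0.0009 [0.59   0.1057 0.0447] -8.5 [-1.   9.3  2.8] [ 1.55  0.09 -0.1 ] 0.0126 14.62
-1.046 -0.0013 [0.5902 0.106  0.0447] -10.3 [-0.9 11.2  2.3] [ 1.85  0.01 -0.07] 0.0127 14.93
-0.841 -0.0017 [0.5904 0.1063 0.0446] -11.2 [-0.3 12.   1.2] [ 2.08 -0.06 -0.08] 0.0125 15.25
-0.636 -0.002 [0.5906 0.1066 0.0446] -12.6 [ 0.3 13.2  0.2] [ 2.3  -0.28 -0.05] 0.0127 15.57
```

View pics/w7.png

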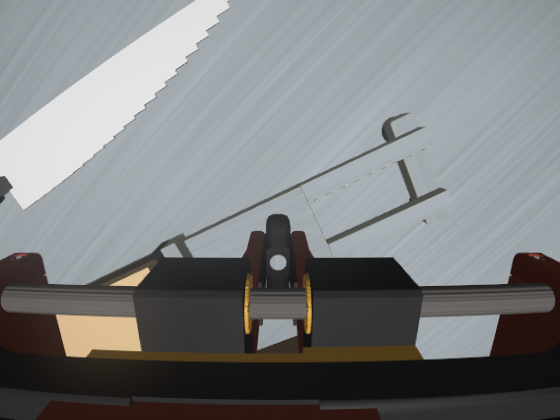

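Run:
```python
from h import *
q=bot.get_obs()['joint_positions'].copy()
q[5]+=.1; bot.goto_joints(q); o=bot.get_obs()
print(o['joint_positions'][5].round(3),o['tool_pos'].round(4),o['contact_force'].round(1),o['torque'].round(2),round(o['finger_gap'],4))
claw.gripper_to(.045,20); o=bot.get_obs(); p=o['tool_pos'].copy(); print(p,o['contact_force'].round(1))
bot.line_to([p[0],p[1],.14],speed=.1)
bot.reach([.585,.085,.24],down(np.radians(46.7)))
o=bot.get_obs(); im,d=viewer.get_image('wrist'); cv2.imwrite('pics/w8.png',im)
import pickle; pickle.dump(o,open('w8.pkl','wb'))
q=o['joint_positions'].copy(); q[0]-=.9; bot.goto_joints(q)
im,d=viewer.get_image('top'); cv2.imwrite('pics/top8.png',im); print(bot.get_obs()['t'])
cv2.imwrite('pics/top8z.png',cv2.resize(im[140:280,140:340],None,fx=4,fy=4,interpolation=cv2.INTER_CUBIC))
```

```text
-0.54 [0.5907 0.1068 0.0445] [0.4 5.1 1.5] [ 0.83 -0.09 -0.09] 0.0127
[0.59061827 0.10651239 0.04461044] [-0.1 -0.8  0.4]
20.1083
```

View pics/w8.png

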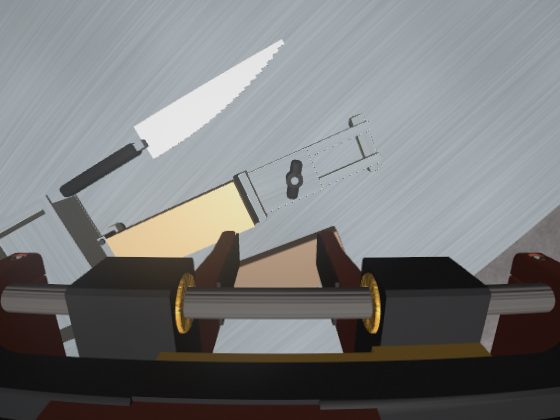

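View pics/top8z.png

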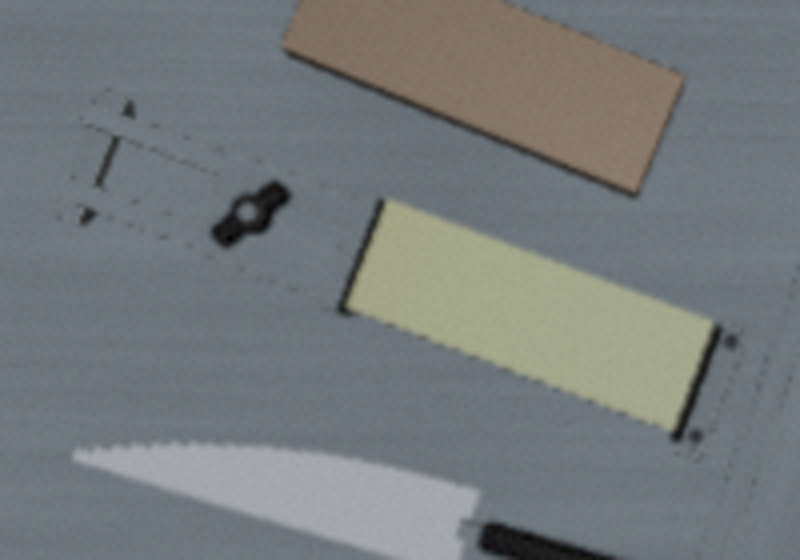

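Run:
```python
from h import *
import pickle
o=pickle.load(open('w8.pkl','rb')); im=cv2.imread('pics/w8.png')
m=cv2.cvtColor(im,cv2.COLOR_BGR2GRAY)<70
m[:150]=0;m[205:]=0;m[:,:280]=0;m[:,310:]=0
p=np.argwhere(m)[:,::-1].astype(float); P=cast(p,'wrist',.057,o)[:,:2]
w,v=np.linalg.eigh(np.cov(P.T)); e=v[:,1]; print('wing',np.degrees(np.arctan2(e[1],e[0]))%180,P.mean(0))
for n in('top0','top6','top8'):
    g=cv2.cvtColor(cv2.imread(f'pics/{n}.png'),cv2.COLOR_BGR2GRAY)
    for b in blobs((g<55)&(np.add.outer(np.arange(420)*0,np.arange(560))<330)&(np.add.outer(np.arange(420),np.arange(560)*0)>160)&(np.add.outer(np.arange(420),np.arange(560)*0)<262),20):
        c=cast([b[1]],'top',.048)[0]; print(n,b[0],b[1].round(1),c.round(4))
a=cv2.imread('pics/top0.png').astype(int); b=cv2.imread('pics/top8.png').astype(int)
D=(abs(a-b).sum(2)>60); 
for k in blobs(D,15): print('diff',k[0],k[1].round(0))
o=cast([(383/4+140,200/4+140),(345/4+140,310/4+140),(718/4+140,328/4+140),(677/4+140,438/4+140)],'top',.053)
print(np.linalg.norm((o[0]+o[1]-o[2]-o[3])/2))
```

```text
wing 130.05758131764267 [0.58956006 0.10510928]
top0 137 [179.3 184.4] [0.6112 0.1556 0.048 ]
top0 108 [207.5 195.1] [0.5897 0.0945 0.048 ]
top0 69 [313.6 235.5] [ 0.51   -0.1286  0.048 ]
top6 801 [218.7 176.9] [0.6286 0.0722 0.048 ]
top6 23 [120.8 170.7] [0.6389 0.2843 0.048 ]
top6 36 [115.1 181.1] [0.6163 0.2957 0.048 ]
top6 125 [195.4 190.3] [0.5992 0.1206 0.048 ]
top6 37 [112.7 193.2] [0.5902 0.2997 0.048 ]
top6 27 [201.2 211.9] [0.554  0.1066 0.048 ]
top6 78 [193.9 217.1] [0.5429 0.1216 0.048 ]
top6 49 [313.7 236.2] [ 0.5086 -0.1287  0.048 ]
top6 279 [179.1 249.3] [0.4749 0.1505 0.048 ]
top6 25 [199.6 235.2] [0.5052 0.1082 0.048 ]
top6 28 [197.5 245.4] [0.4841 0.1121 0.048 ]
top8 122 [202.3 193.2] [0.5934 0.1057 0.048 ]
top8 49 [313.7 236.2] [ 0.5086 -0.1287  0.048 ]
diff 201 [179. 184.]
diff 278 [204. 195.]
diff 223 [228. 203.]
diff 225 [310. 232.]
diff 12856 [523. 326.]
0.18459716682567498
```

Travel estimates disagree by about 2 mm: 53 mm from the top camera, 55 mm from the wrist camera. The TCP also drifted back 2 mm while tightening. I'll check the play close up before handing in.

Run:
```python
from h import *
import pickle
g={n:cv2.cvtColor(cv2.imread(f'pics/{n}.png'),cv2.COLOR_BGR2GRAY) for n in('top6','top8')}
# subpixel shift of jaw/stone end patch, lower half
for (x0,x1,y0,y1) in ((222,240,198,222),(305,325,215,255)):
    A=g['top6'][y0:y1,x0:x1].astype(np.float32);B=g['top8'][y0:y1,x0:x1].astype(np.float32)
    print(cv2.phaseCorrelate(A,B,cv2.createHanningWindow(A.shape[::-1],cv2.CV_32F)), abs(A-B).max())
a=np.radians(70.8); ex=np.array([np.cos(a),np.sin(a)])
# look at sliding jaw joint: camera above joint; tool x along holder x
yaw=a-np.pi  # avoid wrist limit check
for y in (a,a-np.pi):
    print(kin.solve_ik([.56,.05,.13],down(y)))
```

```text
((0.06467073956208225, 0.17280920514479448), 0.9371721578968896) 12.914368
((0.01880417770561138, -0.1379722738709397), 0.88222323179245) 10.065338
[ 6.78822007e-02  4.57330271e-01  1.83342838e+00 -4.44089210e-16
  8.50834007e-01 -1.16781091e+00]
[ 6.78822007e-02  4.57330271e-01  1.83342838e+00 -4.44089210e-16
  8.50834007e-01  1.97378174e+00]
```

Run:
```python
from h import *
a=np.radians(70.8); ty=np.array([np.sin(a),-np.cos(a)])
for i,(t) in enumerate([(.568,.043),(.509,-.127)]):
    p=np.array(t)+ty*.035
    bot.reach([p[0],p[1],.13],down(a)); bot.dwell(.2)
    im,d=viewer.get_image('wrist'); cv2.imwrite(f'pics/c{i}.png',im)
    print(bot.get_obs()['t'],bot.get_obs()['tool_pos'])
ims=[cv2.resize(cv2.imread(f'pics/c{i}.png')[90:240,180:380],None,fx=3,fy=3,interpolation=cv2.INTER_CUBIC) for i in(0,1)]
cv2.imwrite('pics/c01.png',cv2.resize(np.vstack(ims),None,fx=.66,fy=.66))
```

```text
22.1167 [0.60116494 0.03072452 0.13017856]
23.1167 [ 0.54260537 -0.13729434  0.12995956]
```

View pics/c01.png

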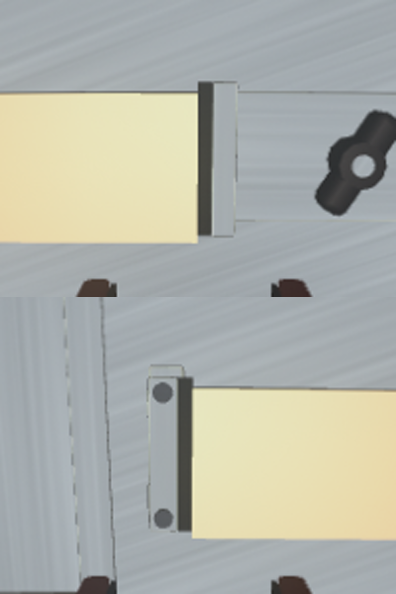

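The close-ups show the stone end against the sliding pad at (198,165) and against the fixed pad at (192,460) in the crop, with no visible gap at either end. The pads show equal visible widths. I'll hand it in.

Run:
```python
from h import *
o=bot.get_obs(); p=o['tool_pos'].copy(); bot.line_to([p[0],p[1],.2]); bot.dwell(.3); print(bot.get_obs()['t']); workorder.job_done()
```

```text
24.0333
the job is handed in; nothing more can be done
```

The stone now sits snug between both jaws with the knob done up again, and I handed the job in at about 24 s. No verdict was reported.

**What I did:** I gripped the wing knob and turned it back about 1.19 rad. Still holding it, I slid the jaw about 55 mm, slowly and force-limited, until a force step showed the stone nipped. Pushing the stone took only about 5 N before that, with the stop set at a 14 N rise. I then turned the knob back and about 0.1 rad past where it started, let go and moved clear.

**What the last checks showed:**
- **Fit:** close-ups of both ends show no visible gap between the stone and either pad. The jaw shifted less than about 0.4 mm in the top view between nipping and release.
- **Knob:** the wing ended about 6.7° further clockwise than at the start, so roughly 2.0 to 2.2 rad. I had no direct reading of the joint.
- **Other things:** comparing the top views from before and after shows no change at the knife, long stone or pan.

**What disagreed:**
- The top camera put the jaw's travel at 53 mm, against 55 mm from the wrist camera and the arm.
- A rough corner measurement in the top view gave 184.6 mm between the outer edges of the dark pad strips. It includes some pad thickness, so it doesn't directly confirm the 182.5 mm limit.
- The tool drifted back about 2 mm while tightening, probably from an off-centre grip. The pictures show no matching jaw movement.

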